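Sweep the finished parts into the parts bay

TASK

Clear the finished parts off the worktop: with the fingertips, sweep the black knob, the cream bush and the small white block along the surface, through the open front of the low aluminium bay, until all three stand wholly inside it. Only slide them: do not lift them or tip them over, and leave everything else where it lies.

Things in the scene. Friction and masses are not known exactly. Their poses are not given: they have to be found in the camera images.
- bay: Low U-shaped fence of bare aluminium, fixed; walls 22 mm high, 4 mm thick; no floor, parts slide on the worktop. Outside 168 mm (y) by 124 mm (x), plus two flat 17 mm screw feet behind the back wall. Origin: centre of the inner area, on the worktop; +x points to the back wall, the -x side is the open front, z up. Clear inside from x = -60 (front line) to +60 mm, y = -80 to +80 mm. Place and yaw vary.
- bay_mouth (a point): Middle of the bay's open front line, on the worktop; 60 mm in front of the bay's origin, same axes as the bay.
- knob: Finished part: round black knob with a small brass-coloured disc on top, 40 mm diameter, 26 mm high, about 30 g, standing on its foot, whose edge is rounded: it can lean some 10 degrees against a neighbour, which is no harm. Origin: centre of its underside; z up.
- bush: Finished part: cream-coloured plastic bush (short tube), 24 mm diameter, 25 mm high, about 60 g, standing on end. Origin: centre of its underside; z up.
- block: Finished part: small white block, 30 mm (x) by 45 mm (y) by 20 mm high, about 70 g, with two dark holes in its top, any yaw. Origin: centre of its underside; z up.
- usb_stick: Black USB stick, 18x52x9 mm, long axis y. Origin: centre of its underside; z up. Bystander, loose, lies clear of the three parts; stays where it is.
- flange: White round flange with a raised collar, 62 mm diameter, 21 mm high. Origin: centre of its underside; z up. Bystander, loose, lies clear of the three parts; stays where it is.
- tape_roll: Roll of cream masking tape lying flat, 91 mm diameter, 24 mm high. Origin: centre of its underside; z up. Bystander, loose, lies clear of the three parts; stays where it is.
- side_cutters: Side cutters with blue handles, 156x59x15 mm, long axis x. Origin: centre of its underside; z up. Bystander, loose, lies clear of the three parts; stays where it is.
- hex_key: Grey hex key, 26x83x7 mm, long axis y. Origin: centre of its underside; z up. Bystander, loose, lies clear of the three parts; stays where it is.
- mouse: White computer mouse on the dark mouse pad, 113x62x40 mm. The pad is 4 mm thick. Bystander; stays where it is.

How it is judged:
By the outcome, as a careful person would: the job done as asked, in the order asked, and still so for the second after the job is handed in, with the robot touching nothing.
It also fails if it takes over 72 s, if anything falls off the work surface, if the arm or the gripper's body presses on something with over 40 N, if the wrist force passes 120 N, or if a joint passes its speed limit or range.

ROBOT

A 7-joint arm with a two-finger parallel gripper is mounted at the origin on a cart in front of the work surface, level with it; the furniture and walls round the work are solid. World frame = base frame: x ahead of the robot, y to its left, z up, the work surface at z = 0. Lengths are in mm, angles in rad, forces in N, time in s.
With the tool pointing down it reaches from about 400 to 875 mm from the base axis. Payload 6.5 kg.
Tool frame: the origin (TCP) lies on the centre line of the jaws, within the pads' length; the fingertips stand 14 mm ahead of it and the grasp point (between the pads) lies 5 mm behind it; z points along the fingers, y is the direction in which the jaws open and shut (so a half turn about z gives the same grasp; the last joint's range is limited). The gripper opens to 85 mm and grips with 20 to 120 N. Pads are 22 mm wide; open, the fingers measure 114 mm over their backs; the gripper's body (76 mm by 85 mm) begins 54 mm behind the grasp point. The pads swing forward as they close: fully open they stand 13 mm farther back than shut.
Start: joints at [-1.235, 0.536, -0.004, 1.538, 0.003, 1.067, -0.071], TCP at [254.193, 598.227, 245.29] pointing down, gripper open.
Joint ranges: [-2.7, 2.7], [-0.37, 2.16], [-1.27, 1.26], [0.24, 2.4], [-1.31, 4.45], [0.19, 1.91], [-2.76, 2.76]. Speed limits (rad/s): [2.39, 2.39, 3.14, 3.14, 3.14, 3.14, 3.14].

INTERFACE

Orientations are given as [roll, pitch, yaw] about the fixed x, y, z axes, in that order (R = Rz(yaw) Ry(pitch) Rx(roll)).
In Python, from bench import bot gives the robot as it stands. The module is installed in compiled form; this text tells all that it offers. Calls block until the motion is done:
- bot.move_to(position, orientation): joint-space move of the TCP to a pose.
- bot.move_straight(position, ori=None, velocity=150, stop_force=None): straight line of the TCP; ori=None keeps the orientation; velocity is the mean speed in mm/s. With stop_force (N) it stops when the force on the tool has changed by that much, and returns True; else False.
- bot.goto_joints(angles): joint-space move.
- bot.open_gripper() and bot.gripper_close(): open the fingers fully, or close them until they stop; the grip force is fixed at half the most.
- bot.dwell(seconds).
- bot.inverse_kinematics(position, orientation): joint angles nearest the present ones, or None.
- bot.get_state(): the state.
- bot.snapshot(name): name is "scene" or "top" or "wrist"; returns the picture (480x640x3 uint8, blue, green, red); there is no depth.
- bot.camera_model(name): a dict with "mtx" (3x3 intrinsics, pixels), "R" (3x3) and "t" (3): a world point X has camera coordinates R X + t. Camera axes: x right, y down, z forward; pixel columns grow to the right and rows downward; lengths in mm; the calibration is good to about 2 mm. A picture is of the moment at which its call begins: read the wrist's pose just before it. camera_model takes no time and is no camera call; for the wrist camera it gives the pose at the moment of the call.
A pose or a line that the arm cannot do raises bot.PlanningError and nothing moves.
- bot.job_done(): hands the job in, once; it reports no verdict.
Trained networks look in the newest picture that a camera, given by its name, has taken for a name from the list of things; names that differ only in an ending like _2 or _b are one class to them, and where a whole thing is asked for, a point or a joint stands for the part that bears it (a point fixed in the world has none). Each returns a list of dicts, best first, with "p" (0 to 1); they miss things now and then, are a little off and sometimes report something else, mostly with a low value. They report only what shows in the picture. A call takes as long as a camera call.
- bot.trace(camera, name): "mask" (480x640 bool, what is visible of it) and "rect" ([left, top, right, bottom] in pixels, round what is visible of it).
The state is a dict: "time": time; "joint_pos": joint angles; "qvel": joint speeds; "joint_efforts": joint torques, N m; "tcp_pos": TCP position; "ee_rot": TCP orientation; "wrist_force": force on the tool from outside, world axes, zero at the start; "torque": the same for the moment, N m; "width": finger opening in mm.
Only numpy, scipy, OpenCV 4.12 (cv2) and the standard library are available. Lean on these libraries where they do the work, as an engineer would, in place of code of your own. Each camera call takes 0.05 s, during which the arm holds its last target.

## Working session

There is one attempt and no reset: what is moved stays moved. The work goes in short steps, each a Python script; the robot and the scene stay as the last script left them, time stands still between calls to the robot, and variables do not carry over. Pictures are saved under pics/ and viewed, and the job is handed in when it is done.

```bash
mkdir -p pics; python3 - <<'E'
from bench import bot
import cv2
s=bot.get_state();print(s['time'],s['tcp_pos'],s['ee_rot'],s['width'])
for c in ['top','scene']:
    im=bot.snapshot(c);cv2.imwrite(f'pics/{c}0.png',im)
    m=bot.camera_model(c);print(c,m)
    for n in ['bay','knob','bush','block','usb_stick','flange','tape_roll','side_cutters','hex_key','mouse']:
        print(n,[(round(r['p'],2),r['rect']) for r in bot.trace(c,n)][:3])
print(bot.get_state()['time'])
E
```

```text
0.0 [253.98627986 597.66887547 244.4105473 ] [-3.13987145e+00  1.12862507e-04  2.73985413e+00] 85.50694584066437
top {'mtx': array([[539.69708998,   0.        , 323.32984588],
       [  0.        , 539.69708998, 235.63022278],
       [  0.        ,   0.        ,   1.        ]]), 'R': array([[-0.02107329, -0.99974448,  0.00817896],
       [-0.993941  ,  0.02006686, -0.1080676 ],
       [ 0.10787586, -0.01040675, -0.9941099 ]]), 't': array([ 68.87715218, 571.62273698, 821.14157431])}
bay [(0.49, [372.9, 259.1, 418.3, 297.6])]
knob [(0.87, [314.1, 158.1, 337.2, 182.9])]
bush [(0.78, [394.9, 185.7, 416.0, 200.2])]
block [(0.73, [318.4, 209.5, 341.3, 238.4])]
usb_stick []
flange [(0.55, [214.0, 129.2, 250.6, 166.2]), (0.16, [397.1, 234.2, 428.0, 254.4])]
tape_roll [(0.62, [410.9, 279.4, 470.8, 334.1])]
side_cutters [(0.73, [293.3, 96.0, 387.6, 127.4])]
hex_key [(0.81, [373.6, 260.0, 420.9, 296.7]), (0.67, [398.6, 236.4, 429.6, 256.9])]
mouse []
scene {'mtx': array([[553.03017886,   0.        , 322.19008393],
       [  0.        , 553.03017886, 248.22751994],
       [  0.        ,   0.        ,   1.        ]]), 'R': array([[ 0.77896672, -0.62701423, -0.00800028],
       [-0.4608032 , -0.56372948, -0.68547026],
       [ 0.42528961,  0.53764507, -0.72805667]]), 't': array([-390.82249918,  345.55580206,  621.05687905])}
bay [(0.65, [201.6, 175.7, 320.3, 266.2])]
knob [(0.96, [373.7, 232.4, 397.1, 253.2])]
bush [(0.61, [417.9, 290.3, 436.3, 317.6])]
block [(0.64, [335.4, 258.6, 364.6, 290.4])]
usb_stick [(0.84, [372.0, 329.4, 402.6, 354.6])]
flange [(0.93, [328.5, 178.3, 362.3, 203.5])]
tape_roll [(0.59, [320.4, 361.7, 390.2, 436.3])]
side_cutters [(0.72, [410.2, 199.6, 479.5, 258.9])]
hex_key [(0.54, [340.8, 319.0, 351.8, 365.5])]
mouse [(0.61, [192.6, 326.1, 270.1, 374.5])]
1.1
```

View pics/top0.png

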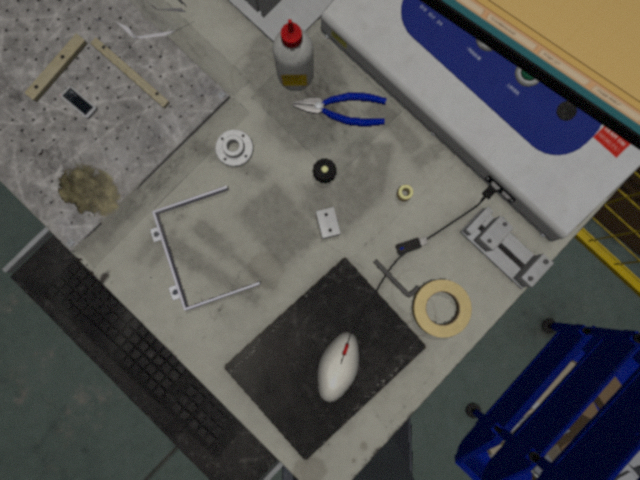

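View pics/scene0.png

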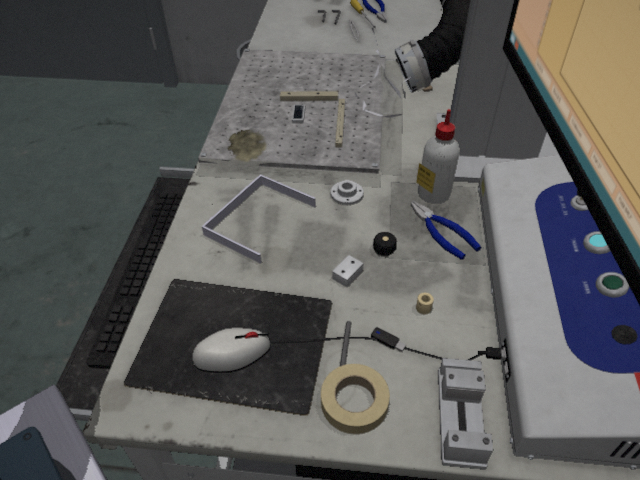

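The top view shows the bay on the left, with wall ends at (227,187) and (259,284) and its opening facing image right. The knob is at (325,170), the block at (328,223) and the bush at (405,192). Next I'll turn these pixels into positions.

```bash
cat > h.py <<'E'
import numpy as np,cv2
from bench import bot
def ray(cam,uv,z):
    m=bot.camera_model(cam);R=np.array(m['R']);t=np.array(m['t']);K=np.array(m['mtx'])
    C=-R.T@t;d=R.T@np.linalg.solve(K,[uv[0],uv[1],1]);return C+d*(z-C[2])/d[2]
def proj(cam,P):
    m=bot.camera_model(cam);p=np.array(m['mtx'])@(np.array(m['R'])@np.array(P).T+np.array(m['t'])[:,None]);return (p[:2]/p[2]).T
E
python3 - <<'E'
from h import *
np.set_printoptions(precision=1,suppress=True)
m=bot.camera_model('top');print('C',-np.array(m['R']).T@m['t'])
im=bot.snapshot('top')
cv2.imwrite('pics/bay.png',cv2.resize(im[170:330,130:280],None,fx=5,fy=5,interpolation=cv2.INTER_CUBIC)[:, :750][:600])
cv2.imwrite('pics/parts.png',cv2.resize(im[120:270,250:450],None,fx=4,fy=4,interpolation=cv2.INTER_CUBIC))
for n in ['knob','bush','block','flange','side_cutters','hex_key','tape_roll']:
    r=bot.trace('top',n)[0];ys,xs=np.nonzero(r['mask']);print(n,xs.mean(),ys.mean(),ray('top',(xs.mean(),ys.mean()),12))
    c=cv2.minAreaRect(np.c_[xs,ys].astype(np.float32));b=cv2.boxPoints(c);print([ray('top',q,20 if n=='block' else 10)[:2] for q in b])
s=bot.snapshot('scene')
for n in ['knob','bush','block','flange']:
    r=bot.trace('scene',n)[0];ys,xs=np.nonzero(r['mask']);print(n,ray('scene',(xs.mean(),ys.mean()),12))
for q in [(227,187),(155,212),(187,308),(259,284)]: print('bay top',q,ray('top',q,22))
for q in [(345,258),(424,346),(226,366),(227,187)]: print('pad',q,ray('top',q,4))
E
```

```text
C [481.   65.9 877.5]Traceback (most recent call last):
  File "<stdin>", line 8, in <module>
IndexError: list index out of range
```

```bash
sleep 0
```

```text
(no output)
```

View pics/bay.png

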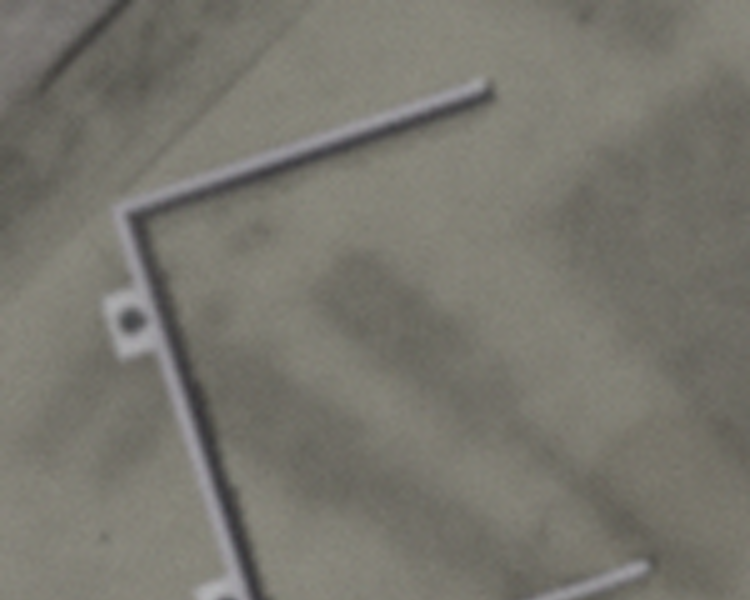

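View pics/parts.png

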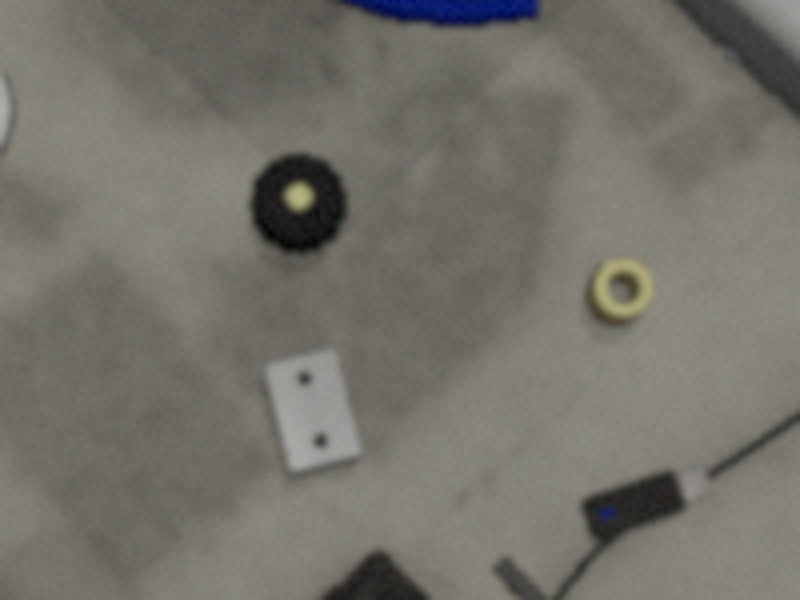

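Close-ups: the upper bay wall ends at about (227,187) with the back corner at (154,211). The knob disc is at about (324.5,169). The block's top corners are about (316,211), (334,207), (340,233) and (323,238). The bush top is at about (405.5,192).

```bash
python3 - <<'E'
from h import *
np.set_printoptions(precision=1,suppress=True)
f=lambda uv,z:ray('top',uv,z)[:2]
print('knob',f((324.7,168.8),26),'bush',f((405.4,191.8),25))
print('block',[f(q,20) for q in [(316.5,211),(333.5,207.5),(339.7,233.5),(323,238)]], f((328,222.5),20))
for q in [(226,186.5),(153.6,211),(187,309),(259.5,283)]: print('bay top',q,f(q,22))
for q in [(345,258),(424,346),(226,366)]: print('pad',q,f(q,4))
for n,u,z in [('flange',(235,147),15),('fl right',(253,148),5),('cut tip',(295,104),8),('cut low',(385,124),8),('usb',(408,245),5),('usb end',(396,248),5),('hex tip',(376,262),4),('bottle',(294,65),60),('bottlebase',(296,88),0),('monitorbox',(330,40),100),('boxfront',(556,240),0),('box2',(326,48),0)]: print(n,f(u,z))
g=lambda uv,z:ray('scene',uv,z)[:2]
print('scene knob',g((383,237),26),'bush',g((426,298),25),'block',g((349,265),20))
for q in [(315,201),(261,177),(203,229),(261,255)]: print('bay scene',g(q,22))
print('mouse/box',g((488,290),0), g((515,438),0))
s=bot.get_state();print(s['time'])
E
```

```text
knob [681.5  52.5] bush [641.6 -76.2]
block [array([614.1,  67.1]), array([619.2,  39.7]), array([577. ,  30.7]), array([570.3,  57.6])] [595.1  49. ]
bay top (226, 186.5) [656.5 211.8]
bay top (153.6, 211) [618.9 327.4]
bay top (187, 309) [462.5 273.2]
bay top (259.5, 283) [500.7 159.3]
pad (345, 258) [538.6  22.4]
pad (424, 346) [ 395.5 -100. ]
pad (226, 366) [371.2 215.3]
flange [723.2 198.2]
fl right [723.8 170. ]
cut tip [796.6  99.3]
cut low [759.6 -49.4]
usb [557.6 -80.5]
usb end [553.1 -60.8]
hex tip [531.1 -27.7]
bottle [841.3  97.9]
bottlebase [827.3  97.5]
monitorbox [862.   41.5]
boxfront [ 561.3 -324.6]
box2 [896.9  45.4]
scene knob [679.7  59. ] bush [642.3 -75.8] block [598.7  51.5]
bay scene [650.3 204.9]
bay scene [613.6 322.1]
bay scene [457.9 270.2]
bay scene [500.5 157.5]
mouse/box [ 746.7 -114.9] [ 582.1 -295. ]
1.2
```

```bash
cat >> h.py <<'E'
import math
M=np.array([578.,184.]);YAW=math.radians(108.3)
X=np.array([math.cos(YAW),math.sin(YAW)]);Y=np.array([-X[1],X[0]])
w=lambda b:M+b[0]*X+b[1]*Y
b=lambda q:np.array([(np.array(q)-M)@X,(np.array(q)-M)@Y])
HI,LO=90,18
def tcp(p,yaw,z,v=None,**k):
    P=[float(p[0]),float(p[1]),z];O=[math.pi,0,yaw]
    if v is None: return bot.move_to(P,O)
    return bot.move_straight(P,O,velocity=v,**k)
def show(name):
    im=bot.snapshot('top');cv2.imwrite(f'pics/{name}.png',im);
    cv2.imwrite(f'pics/{name}z.png',cv2.resize(im[120:320,130:430],None,fx=2.6,fy=2.6,interpolation=cv2.INTER_CUBIC))
E
python3 - <<'E'
from h import *
np.set_printoptions(precision=1,suppress=True)
bot.gripper_close()
k=b((681.5,52.5));t=np.array([82,-46.]);print(k,b((641.6,-76.2)),b((595.1,49)))
d=(t-k)/np.linalg.norm(t-k);yaw=math.atan2(*(w(k+d)-w(k))[::-1])
s=k-d*(20+11+14)
tcp(w(s),yaw,HI)
st=bot.get_state();print(st['time'],st['tcp_pos'],st['ee_rot'],st['width'])
print('hit',tcp(w(s),yaw,LO,80,stop_force=8))
st=bot.get_state();print(st['time'],st['tcp_pos'],st['wrist_force'])
show('k0');cv2.imwrite('pics/k0s.png',bot.snapshot('scene')[120:360,200:520])
cv2.imwrite('pics/k0w.png',bot.snapshot('wrist'))
E
```

```text
[-157.3  -57. ] [-267.    21.3] [-133.5   26.2]
4.625 [697.7  12.2  90.2] [ 3.1 -0.   1.9] 0.11966294402475329
hit False
5.675 [698.1  10.4  18.7] [ 0.8 -1.2  0.1]
```

View pics/k0z.png

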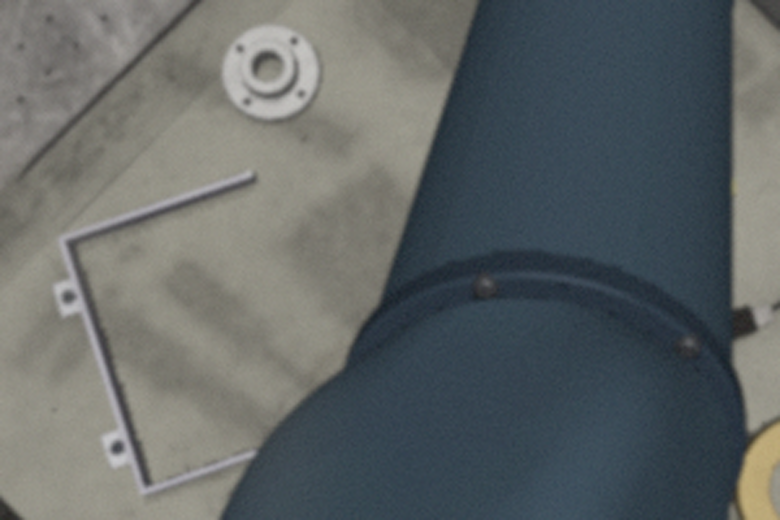

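View pics/k0s.png

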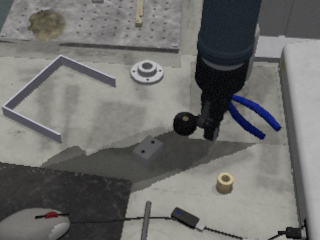

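View pics/k0w.png

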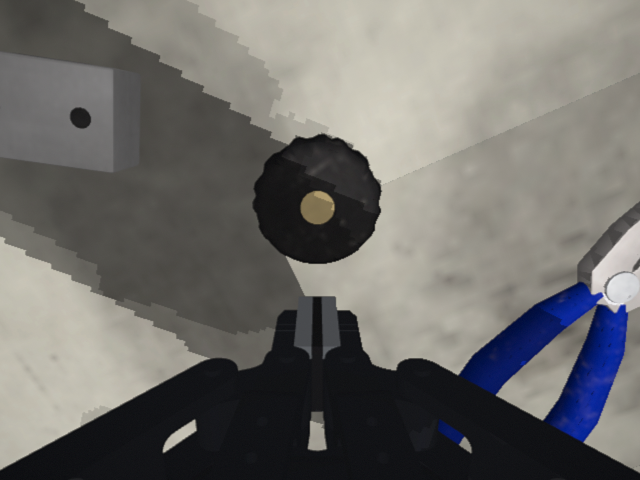

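The wrist view shows the knob at (317,200), straight ahead of the closed fingertips at (317,300). The tips are only about 13 mm wide in this direction. I'll push halfway and check with the wrist camera.

```bash
python3 - <<'E'
from h import *
np.set_printoptions(precision=1,suppress=True)
k=b((681.5,52.5));t=np.array([82,-46.])
d=(t-k)/np.linalg.norm(t-k);yaw=math.atan2(*(w(k+d)-w(k))[::-1])
tcp(w(k-d*31+d*60),yaw,LO,60)
st=bot.get_state();print(st['time'],st['tcp_pos'],b(st['tcp_pos'][:2]),st['wrist_force'])
cv2.imwrite('pics/k1w.png',bot.snapshot('wrist'))
r=bot.trace('wrist','knob');print([(x['p'],x['rect']) for x in r][:2])
E
```

```text
7.2083 [671.3  78.9  18. ] [-129.1  -55.6] [ 0.2 -0.5  0.3]
[(0.74, [254.8, 182.9, 379.0, 310.2])]
```

View pics/k1w.png

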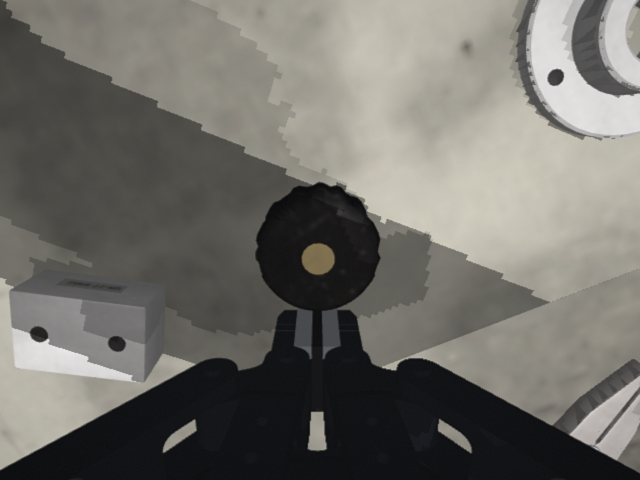

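The knob stays centred at (317,258) against the tips after 60 mm, so I'll continue into the bay.

```bash
python3 - <<'E'
from h import *
np.set_printoptions(precision=1,suppress=True)
k=b((681.5,52.5));t=np.array([82,-46.])
d=(t-k)/np.linalg.norm(t-k);yaw=math.atan2(*(w(k+d)-w(k))[::-1])
L=np.linalg.norm(t-k)
tcp(w(k-d*31+d*140),yaw,LO,60)
cv2.imwrite('pics/k2w.png',bot.snapshot('wrist'))
r=bot.trace('wrist','knob');ok=False
if r:
    c=(r[0]['rect'][0]+r[0]['rect'][2])/2;print(r[0]['p'],r[0]['rect']);ok=abs(c-317)<12
if ok:
    print('hit',tcp(w(k-d*31+d*L),yaw,LO,60,stop_force=15))
    cv2.imwrite('pics/k3w.png',bot.snapshot('wrist'))
    st=bot.get_state();print(st['time'],b(st['tcp_pos'][:2]),st['wrist_force'])
    tcp(w(k-d*41+d*L),yaw,LO,100);tcp(w(k-d*41+d*L),yaw,HI,150)
    # go to bush start, broad face: tool y along push
    p=b((641.6,-76.2));t2=np.array([-175,-30.]);e=(t2-p)/np.linalg.norm(t2-p)
    ya=math.atan2(*(w(p+e)-w(p))[::-1])
    for cand in (ya-math.pi/2,ya+math.pi/2):
        q=bot.inverse_kinematics([*map(float,w(p-e*45)),60],[math.pi,0,cand]);print(cand,q)
print(bot.get_state()['time'])
E
```

```text
0.84 [255.2, 183.0, 381.4, 311.3]
hit False
10.75 [ 50.6 -47.4] [ 1.4 -0.1  0.5]
-0.18936663555945055 [-0.4  1.   0.9  1.7 -0.9  0.9 -1. ]
2.9522260180303426 [ 0.   0.8  0.1  1.7 -0.1  0.7  1.6]
11.6333
```

```bash
ls pics; python3 -c "
import cv2;a=cv2.imread('pics/k3w.png')
cv2.imwrite('pics/k3ws.png',a)"
```

```text
bay.png
k0.png
k0s.png
k0w.png
k0z.png
k1w.png
k2w.png
k3w.png
parts.png
scene0.png
top0.png
```

View pics/k3w.png

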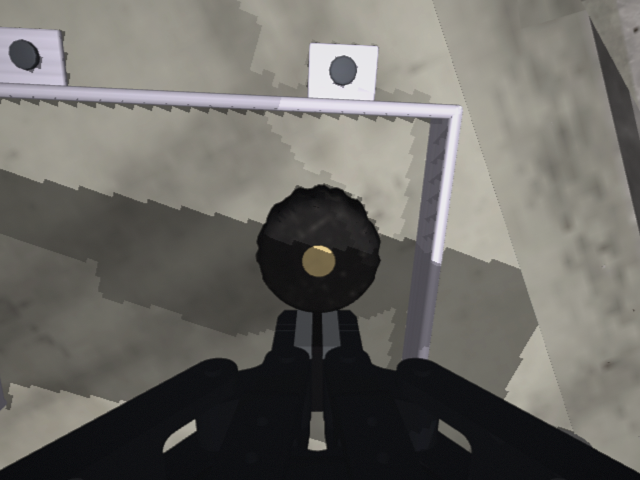

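The knob stands inside the bay at (318,255) in the wrist view, clear of the back and right walls. Now the bush, in two legs that pass round the block.

```bash
cat >> h.py <<'E'
def yw(p,e): return math.atan2(*(w(p+e)-w(p))[::-1])
def unit(v): return v/np.linalg.norm(v)
def start(p,t,gap,lo=LO):
    e=unit(t-p);ya=yw(p,e);s=p-e*gap
    tcp(w(s),ya,HI);print('hit',tcp(w(s),ya,lo,90,stop_force=8));return e,ya
def locw(name,z):
    im=bot.snapshot('wrist');m=[x for x in bot.trace('wrist',name)]
    if not m: return im,None,None
    ys,xs=np.nonzero(m[0]['mask']);r=m[0]['rect']
    return im,r,b(ray('wrist',((r[0]+r[2])/2,(r[1]+r[3])/2),z)[:2])
E
python3 - <<'E'
from h import *
np.set_printoptions(precision=1,suppress=True)
p=b((641.6,-76.2));t=np.array([-175,-32.])
e,ya=start(p,t,11+12+14)
im,r,q=locw('bush',20);cv2.imwrite('pics/b0w.png',im);print(r,q,p)
st=bot.get_state();print(st['time'],b(st['tcp_pos'][:2]))
im=bot.snapshot('top');cv2.imwrite('pics/b0t.png',im)
E
```

```text
hit False
[279.0, 184.1, 353.4, 273.9] [-266.7   20.2] [-267.    21.3]
14.0 [-299.4   39.4]
```

View pics/b0w.png

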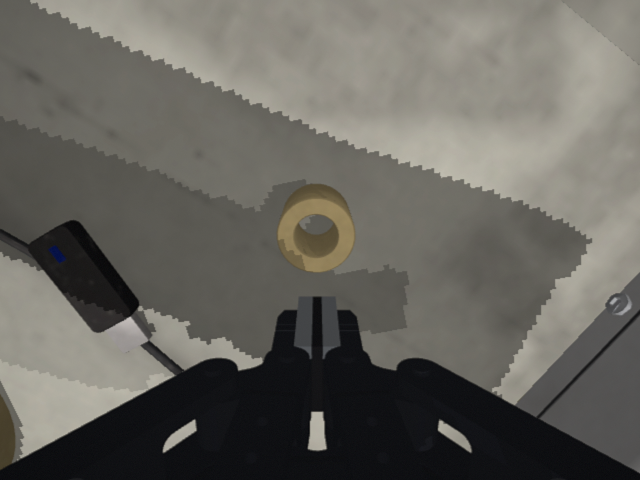

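View pics/b0t.png

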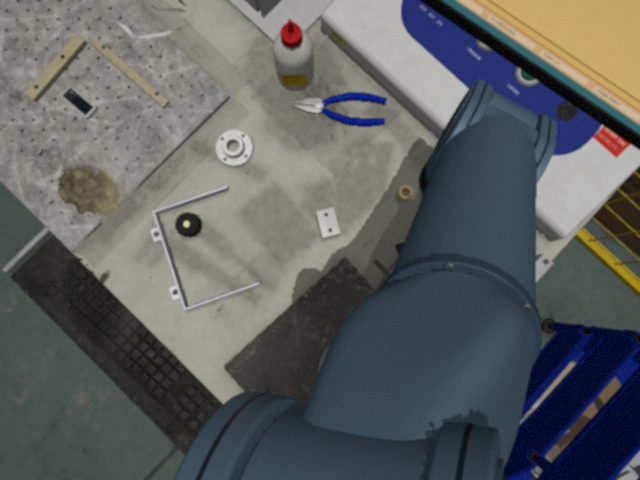

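The knob sits inside the bay at (188,224) in the top view, and the bush at (316,235) in the wrist view is centred ahead of the tips. Pushing leg 1.

```bash
python3 - <<'E'
from h import *
np.set_printoptions(precision=1,suppress=True)
p=b((641.6,-76.2));t=np.array([-175,-32.]);e=unit(t-p);ya=yw(p,e)
tcp(w(p-e*23+e*50),ya,LO,60)
im,r,q=locw('bush',20);print(r,q)
if r and abs((r[0]+r[2])/2-317)<14:
    tcp(w(t-e*23),ya,LO,60)
    im,r,q=locw('bush',20);print(r,q);cv2.imwrite('pics/b1w.png',im)
st=bot.get_state();print(st['time'],b(st['tcp_pos'][:2]),st['wrist_force'])
E
```

```text
[282.0, 222.2, 358.7, 316.6] [-223.5   -5.6]
[280.4, 222.1, 355.8, 313.2] [-173.9  -33.5]
16.5583 [-195.4  -20.2] [ 0.   0.2 -0.5]
```

View pics/b1w.png

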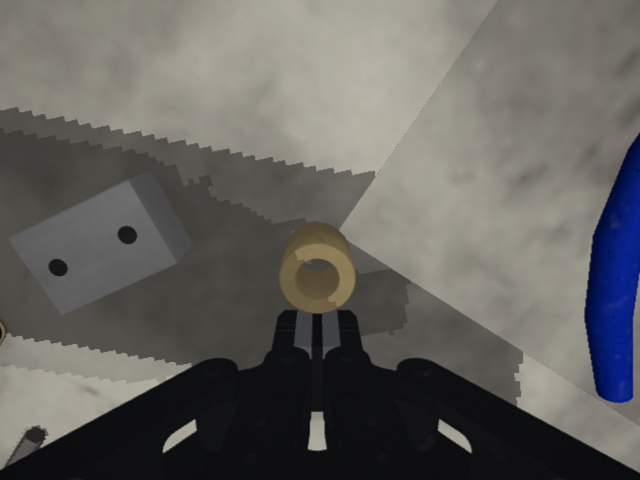

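```bash
python3 - <<'E'
from h import *
np.set_printoptions(precision=1,suppress=True)
p0=b((641.6,-76.2));t=np.array([-175,-32.]);e=unit(t-p0);ya=yw(p0,e)
tcp(w(t-e*35),ya,LO,100);tcp(w(t-e*35),ya,HI,200)
p=np.array([-174,-33.]);t=np.array([80,-5.])
e,ya=start(p,t,11+12+12)
im,r,q=locw('bush',20);print(r,q)
if r and abs((r[0]+r[2])/2-317)<14:
    tcp(w(p-e*23+e*80),ya,LO,60)
    im,r,q=locw('bush',20);print(r,q);cv2.imwrite('pics/b2w.png',im)
    if r and abs((r[0]+r[2])/2-317)<14:
        tcp(w(p-e*23+e*160),ya,LO,60)
        im,r,q=locw('bush',20);print(r,q)
        if r and abs((r[0]+r[2])/2-317)<14:
            print('hit',tcp(w(t-e*23),ya,LO,60,stop_force=15))
            im,r,q=locw('bush',20);print(r,q);cv2.imwrite('pics/b3w.png',im)
st=bot.get_state();print(st['time'],b(st['tcp_pos'][:2]),st['wrist_force'])
E
```

```text
hit False
[275.2, 192.4, 353.4, 282.2] [-174.2  -32.3]
[283.8, 225.9, 358.6, 316.5] [-93.5 -24.9]
[279.4, 223.6, 356.8, 317.1] [-14.1 -15.3]
hit False
[284.3, 223.8, 359.5, 320.6] [80.6 -6. ]
24.1417 [56.9 -7.5] [-0.3 -0.3 -0.1]
```

View pics/b3w.png

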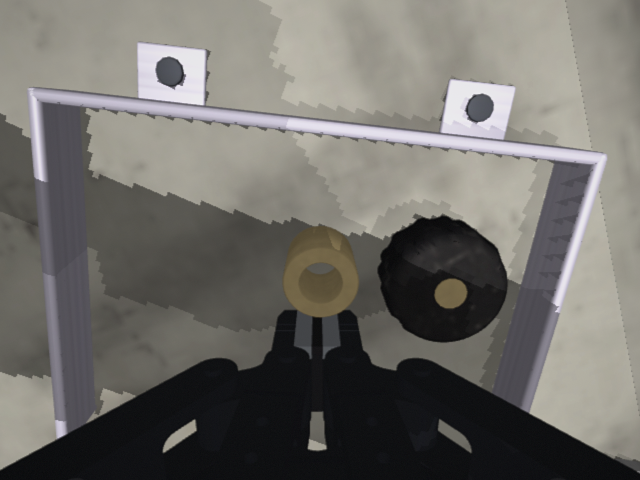

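View pics/b2w.png

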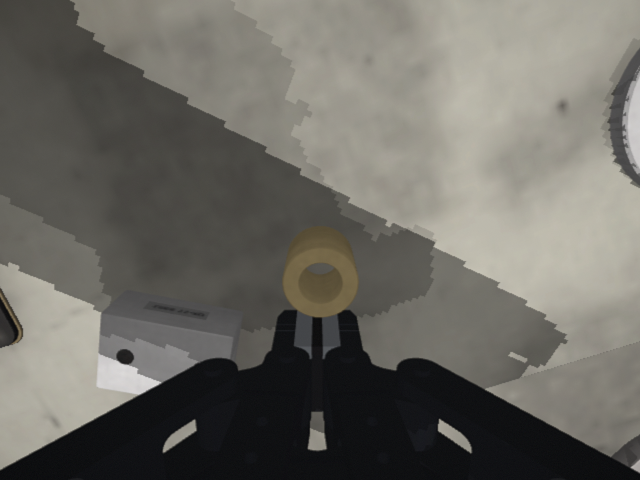

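The bush is inside at (320,275) in the wrist view, with the knob undisturbed at (443,280) beside it. Now the block.

```bash
python3 - <<'E'
from h import *
np.set_printoptions(precision=1,suppress=True)
p0=np.array([-174,-33.]);t=np.array([80,-5.]);e=unit(t-p0);ya=yw(p0,e)
tcp(w(t-e*33),ya,LO,100);tcp(w(t-e*33),ya,HI,200)
bot.snapshot('top')
r=bot.trace('top','block')
im=bot.snapshot('top');cv2.imwrite('pics/c0t.png',im)
p=np.array([-133.5,26.2]);t=np.array([75,38.])
e,ya=start(p,t,11+17+12)
im,r,q=locw('block',15);print(r,q);cv2.imwrite('pics/c0w.png',im)
st=bot.get_state();print(st['time'],b(st['tcp_pos'][:2]),st['wrist_force'])
E
```

```text
hit False
[243.4, 156.1, 399.9, 277.2] [-133.    24.5]
26.9917 [-173.7   23.4] [-0.  -0.3 -0.7]
```

View pics/c0w.png

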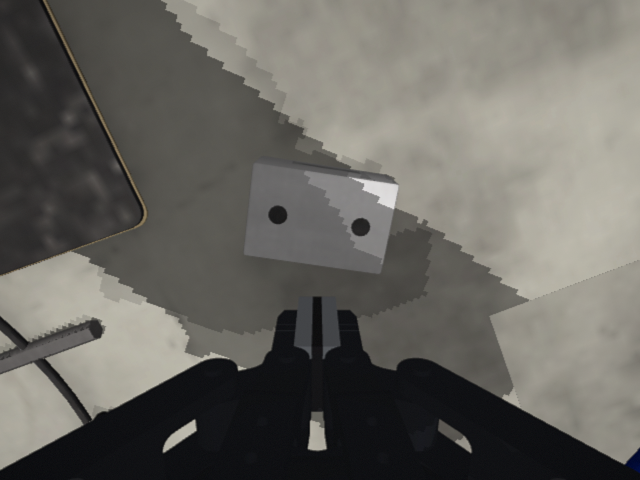

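View pics/c0t.png

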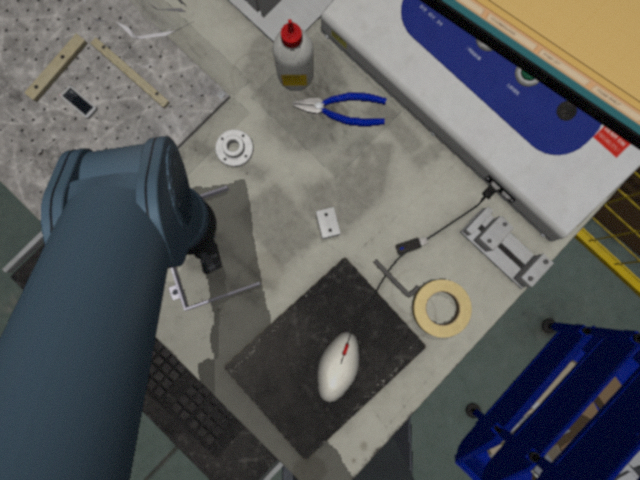

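In the wrist view the block's holes at (278,215) and (361,227) lie evenly about the tip's line, column 317. It is turned about 8° from square. Pushing in stages.

```bash
python3 - <<'E'
from h import *
np.set_printoptions(precision=1,suppress=True)
p=np.array([-133.5,26.2]);t=np.array([75,38.]);e=unit(t-p);ya=yw(p,e);L=np.linalg.norm(t-p)
tcp(w(p-e*26+e*50),ya,LO,55)
im,r,q=locw('block',15);print(r,q);cv2.imwrite('pics/c1w.png',im)
st=bot.get_state();print(st['time'],b(st['tcp_pos'][:2]),st['wrist_force'])
E
```

```text
[242.0, 209.3, 386.6, 311.0] [-83.9  30.4]
28.4083 [-109.9   27.7] [-0.6 -0.7  0.1]
```

View pics/c1w.png

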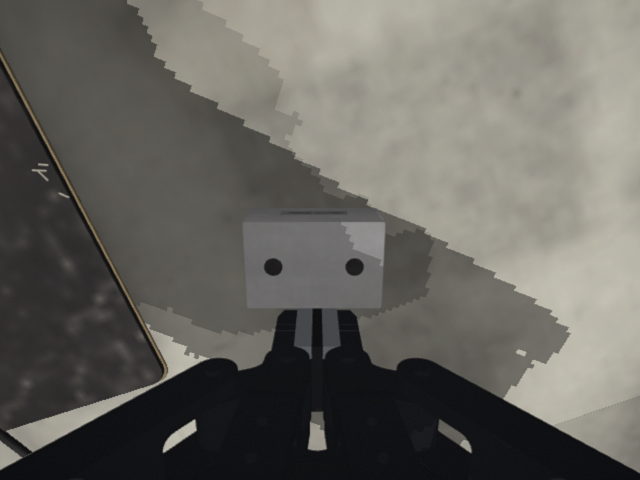

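The block has squared up against the tips, with its holes level at (273,267) and (354,267). I'll finish the push, then retreat and check.

```bash
python3 - <<'E'
from h import *
np.set_printoptions(precision=1,suppress=True)
p=np.array([-133.5,26.2]);t=np.array([75,38.]);e=unit(t-p);ya=yw(p,e);L=np.linalg.norm(t-p)
tcp(w(p-e*26+e*120),ya,LO,55)
im,r,q=locw('block',15);print(r,q)
if r and abs((r[0]+r[2])/2-317)<20:
    print('hit',tcp(w(t-e*26),ya,LO,55,stop_force=15))
    im,r,q=locw('block',15);print(r,q);cv2.imwrite('pics/c2w.png',im)
    tcp(w(t-e*38),ya,LO,100);tcp(w(t-e*38),ya,150,200)
    bot.move_to([450.,-250.,260.],[math.pi,0,ya-1.5])
    show('end');cv2.imwrite('pics/ends.png',bot.snapshot('scene'))
st=bot.get_state();print(st['time'],st['tcp_pos'],st['wrist_force'])
E
```

```text
[242.7, 208.6, 386.2, 310.9] [-13.9  34.2]
hit False
[241.6, 214.1, 387.7, 312.8] [73.6 39.1]
34.7167 [ 450.7 -248.8  259.7] [-0.1 -0.6 -0.3]
```

View pics/endz.png

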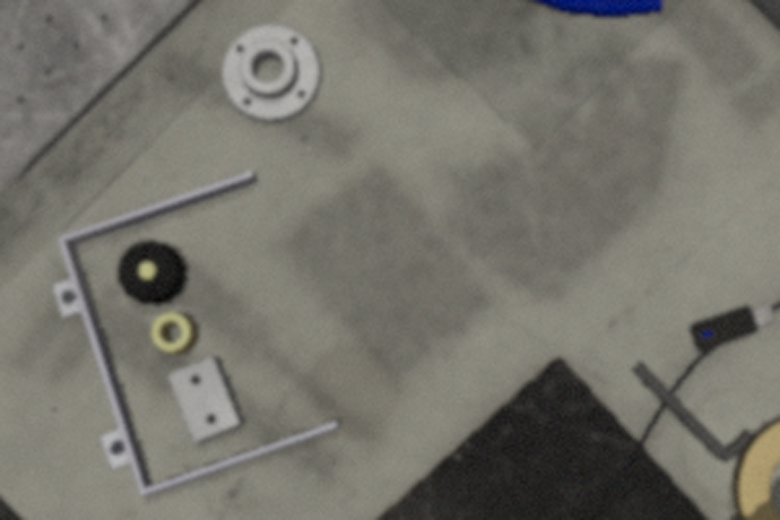

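View pics/ends.png

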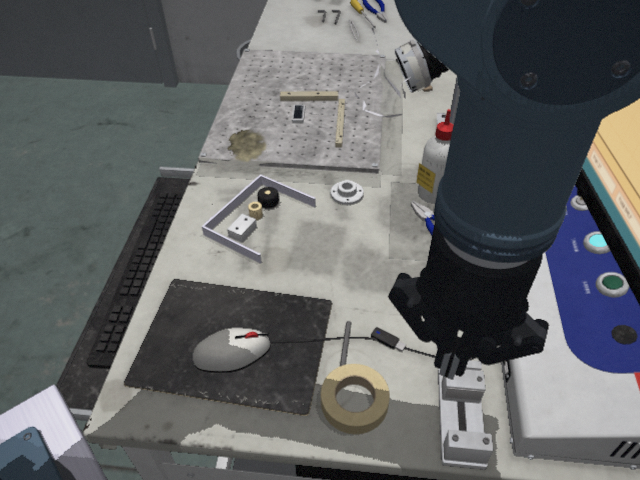

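The final pictures show all three parts standing inside the bay, with about 45 mm clear behind the front line. The bystanders are at their original pixels and the robot is clear of everything.

```bash
python3 - <<'E'
from bench import bot
bot.job_done();print(bot.get_state()['time'])
E
```

```text
the job is handed in; nothing more can be done
the job is handed in; nothing more can be done
```

All three parts now stand wholly inside the bay. I slid them there with the closed fingertips in the order you listed: knob, then bush (in two legs round the block), then block.

- **Position:** the final top and scene pictures show the parts upright. Their centres are about 73–82 mm behind the front line and clear of the walls.
- **Bystanders:** those in view at the end lie at the same pixels as before. The arm hid part of the side cutters in the last scene picture; the part that showed in the top view had not moved.
- **Limits:** the wrist force stayed around 1–2 N whenever I read it. The clock stood at about 34.7 s just before I handed the job in.
- **Disagreements:** no checks failed. Early on, my rough scene-camera readings differed from the top camera's by up to about 7 mm. I used the top camera, and the wrist camera then agreed with it to within 2 mm for the bush and block.

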